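# Fold down the track stops and push the ring carrier home

## Task

Three orange flip-up stops hold back the blue ring carrier in its guide track. Stroke lightly along the row of stops with the fingertips so that all three lie flat in the track before the carrier is moved, then push the carrier by its rear end along the track, over them, until it is fully home against the end stop, both rings still in their pockets and untouched by the fingers. Lift nothing, and leave the other things on the cart alone.

Things in the scene. Friction and masses are not known exactly. Their poses are not given: they have to be found in the camera images.
- track: Fixed guide track on the cart, 128 x 475 mm: dark steel plate, top 14 mm above the cart, two aluminium guide rails (96 mm apart inside, tops 30 mm above the cart), a 36 mm high end stop with two black bumpers. Origin: on the cart surface, on the track's centre line. y runs along the track to the end stop, x across, z up. Open end at y = -250 mm, bumper faces at y = +200 mm.
- carrier: Loose blue carrier with two pockets in a row, 92 (x) x 160 (y) x 16 mm, about 0.3 kg plus rings, on 6 mm runners; slides along y between the rails (2 mm play each side). Origin: centre of its underside; axes as the track's. Flat ends 80 mm either side of the origin, from 6 to 16 mm above the plate. Fully home its front end lies on the bumpers, origin at y = +120 mm of the track.
- ring_a: Grey steel flange ring, 67 x 67 x 12 mm, in the carrier's rear pocket, 160 g; it stands 8 mm out of the 4 mm deep pocket. Origin: centre of its underside.
- ring_b: The same kind of ring in the carrier's front pocket.
- pocket_a (a point): Centre of the floor of the rear pocket, where ring_a's underside centre lies.
- pocket_b (a point): Centre of the floor of the front pocket, where ring_b's underside centre lies.
- stop_1 (a joint): Angle (rad) of the orange flip-up stop 1 (first, nearest the carrier), on the track's centre line: 0 lies flat, level with the plate to 0.5 mm; starts raised at 0.32 to 0.46. Flap 25 mm wide, 42 mm long, hinged at its end-stop end, sloping up to a free end that faces the carrier 13 to 19 mm above the plate. Pressed from above it yields to about 1 N at the free end, more near the hinge, and stays where left; pushed at its free end it jams.
- stop_1_tip (a point): Middle of the upper edge of the free end of stop 1; moves with the flap. When flat it is at y = -20 mm, x = 0 of the track.
- stop_1_hinge (a point): Point on the upper face of stop 1 above its hinge pin, at y = 22 mm of the track, 14.5 mm above the cart.
- stop_2 (a joint): Angle (rad) of the orange flip-up stop 2 (middle), on the track's centre line: 0 lies flat, level with the plate to 0.5 mm; starts raised at 0.32 to 0.46. Flap 25 mm wide, 42 mm long, hinged at its end-stop end, sloping up to a free end that faces the carrier 13 to 19 mm above the plate. Pressed from above it yields to about 1 N at the free end, more near the hinge, and stays where left; pushed at its free end it jams.
- stop_2_tip (a point): Middle of the upper edge of the free end of stop 2; moves with the flap. When flat it is at y = 52 mm, x = 0 of the track.
- stop_2_hinge (a point): Point on the upper face of stop 2 above its hinge pin, at y = 94 mm of the track, 14.5 mm above the cart.
- stop_3 (a joint): Angle (rad) of the orange flip-up stop 3 (last, nearest the end stop), on the track's centre line: 0 lies flat, level with the plate to 0.5 mm; starts raised at 0.32 to 0.46. Flap 25 mm wide, 42 mm long, hinged at its end-stop end, sloping up to a free end that faces the carrier 13 to 19 mm above the plate. Pressed from above it yields to about 1 N at the free end, more near the hinge, and stays where left; pushed at its free end it jams.
- stop_3_tip (a point): Middle of the upper edge of the free end of stop 3; moves with the flap. When flat it is at y = 124 mm, x = 0 of the track.
- stop_3_hinge (a point): Point on the upper face of stop 3 above its hinge pin, at y = 166 mm of the track, 14.5 mm above the cart.
- next_carrier: Second blue carrier like the first, standing on the cart behind the track, a bystander to be left alone.
- spare_ring: Single flange ring on the cart surface, a bystander to be left alone.
- gauge_block: Small steel gauge block, a bystander to be left alone.
- oil_bottle: White and yellow oil bottle with a red spout, the one nearer the robot, a bystander to be left alone.
- spanner: Open spanner, the one nearer the robot, a bystander to be left alone.
- next_ring: Flange ring in the front pocket of the second carrier, a bystander to be left alone.
- chip_brush: Chip brush, lying beside the track, a bystander to be left alone.
Mind the look-alikes: they are no part of the job. Leave any red look-alike of the carrier alone.

How it is judged:
On the way:
1. all three stops lie flat while the carrier is still where it waited (value of joint each of stop_1, stop_2, stop_3 below 0.11 rad and distance of carrier from where it was at the start of the episode below 0.015 m), for 0.2 s.
At the end, for the whole second after the job is handed in: All three stops within 0.11 rad of flat; the carrier at rest on the plate with its origin beyond y = 116 mm of the track (within 4 mm of fully home); each ring's underside centre within 6 mm of its pocket's floor centre (value of joint each of stop_1, stop_2, stop_3 below 0.11 rad and distance between ring_a and pocket_a below 0.006 m and distance between ring_b and pocket_b below 0.006 m and y of carrier in the frame of track above 0.116 m and z of carrier in the frame of track below 0.017 m and linear speed of carrier below 0.01 m/s); the robot touches nothing.
It fails at once if the carrier is lifted more than 6 mm off the plate or tipped more than about 6 degrees (z of carrier in the frame of track above 0.02 m or angle between carrier's own z axis and vertical above 0.1 rad).
It fails at once if a ring leaves its pocket by more than 8 mm (distance between ring_a and pocket_a above 0.008 m or distance between ring_b and pocket_b above 0.008 m).
It fails at once if the fingers touch a ring in the carrier (more than 2 N) (contact force between the fingers and ring_a above 2 N or contact force between the fingers and ring_b above 2 N).
It fails at once if the fingers press on the track or its stops with more than 50 N (contact force between the fingers and track above 50 N).
It fails at once if another thing on the cart is moved more than 10 mm (distance of any of next_carrier, spare_ring, gauge_block, oil_bottle, spanner, next_ring, chip_brush from where it was at the start of the episode above 0.01 m).
It also fails if it takes over 51 s, if anything falls off the work surface, if the arm or the gripper's body presses on something with over 40 N, if the wrist force passes 120 N, or if a joint passes its speed limit or range.

## Robot

A 6-joint arm with a two-finger parallel gripper is mounted at the origin on a cart in front of the work surface, level with it; the furniture and walls round the work are solid. World frame = base frame: x ahead of the robot, y to its left, z up, the work surface at z = 0. Lengths are in m, angles in rad, forces in N, time in s.
With the tool pointing down it reaches from about 0.325 to 0.775 m from the base axis. Payload 5.5 kg.
Tool frame: the origin (TCP) lies on the front face of the gripper's body, between the roots of the fingers; the fingertips stand 73 mm ahead of it and the grasp point (between the pads) lies 54 mm ahead of it (r.grip_depth is the distance from the TCP to the grasp point, in m); z points along the fingers, y is the line along which they close (so a half turn about z gives the same grasp; the last joint's range is limited). The gripper opens to 85 mm and grips with 20 to 120 N. Pads are 22 mm wide; open, the fingers measure 114 mm over their backs; the gripper's body (76 mm by 85 mm) begins 54 mm behind the grasp point. The pads swing forward as they close: fully open they stand 13 mm farther back than shut.
Start: joints at [1.057, 0.091, 1.231, -0, 1.82, -0.057], TCP at [0.265, 0.538, 0.304] pointing down, gripper open.
Joint ranges: [-2.87, 2.87], [-0.86, 2.18], [0.17, 2.46], [-1.51, 4.65], [0.06, 2.69], [-2.65, 2.65]. Speed limits (rad/s): [2.57, 2.57, 3.01, 3.14, 3.14, 3.14].

## Interface

Orientations are given as a unit quaternion [w, x, y, z].
In Python, from bench import telemetry, capture, ticket, r gives the robot as it stands.
- The arm moves only by the tool send_rows, never from a script. Its argument "moves" is a list of rows, each a list of 4 numbers: the shift along the tool's x, y, z in mm, then the turn about the tool's z in rad. In form: [[tx, ty, tz, yaw], ...]. A call has 1 to 5 rows; each row is the pose to reach, as a shift and turn from the pose commanded when the call began, along the tool's axes at that moment; what a row does not reach only later rows make up. A row lasts 1/8 s, in which the tool goes at most 62.5 mm and 10.7 degrees, less where a joint would pass 70% of its speed; a pose out of reach is approached as far as the arm can. A call with a gripper value outside its range is refused whole. "claw" is the opening, from 0 (shut) to 1 (fully open), set as the call begins (left out, the last holds). The fingers move at their own pace and stop on an object; "force" is the grip in N (left out, the last holds). Time passes only in rows, so rows that repeat a pose let the fingers close. It gives the time, the measured TCP pose, the force, the opening and the grip force at its end, in the units of the state.
- telemetry.sense(): the state, without advancing time (a new reading comes with each control period).
- capture(name): name is "scene" or "top" or "wrist"; returns a dict with "frame" (420x560x3 uint8, red, green, blue), "range_z" (420x560 float32, m along the optical axis (not along the pixel's ray), 0 where there is no reading), "camera_matrix" (3x3 intrinsics, pixels), "world_to_cam" (4x4, takes a point from world to camera coordinates). Camera axes: x right, y down, z forward; pixel columns grow to the right and rows downward; lengths in m; the calibration is good to about 2 mm. A picture is of the moment at which its call begins.
- ticket.job_done(): hands the job in; it is judged then, once.
The state is a dict: "time_s": time; "joints": joint angles; "qd": joint speeds; "effort": joint torques, N m; "tool_pos": TCP position; "orientation": TCP orientation; "ft_force": force on the tool from outside, world axes, zero at the start; "moment": the same for the moment, N m; "grip_width": finger opening in m; "grip_force": force on a finger pad.
Only numpy, scipy, OpenCV 4.12 (cv2) and the standard library are available. Lean on these libraries where they do the work, as an engineer would, in place of code of your own. Each camera call takes 0.05 s, during which the arm holds its last target. There are 200 camera calls.

## Working session

There is one attempt and no reset: what is moved stays moved. The work goes in short steps, Python scripts to look and compute and a tool call to move; the robot and the scene stay as the last step left them, time stands still between calls to the robot, and variables do not carry over. Pictures are saved under pics/ and viewed, at most 10 in all, crops included, and the job is handed in when it is done.

Besides the shell and the picture viewer there is one more tool, called after ">>>" as a command line: name --pt "numbers of a row" for each row, then --argument value for the rest. send_rows: Moves the arm, as the interface text tells. Its arguments: {"type":"object","properties":{"moves":{"type":"array"},"claw":{"type":"number"},"force":{"type":"number"}},"required":["moves"]}

```bash
mkdir -p pics; python3 - <<'E'
from bench import telemetry, capture
import cv2
s=telemetry.sense(); print({k:s[k] for k in('time_s','tool_pos','orientation','grip_width','ft_force')})
for n in('scene','top'):
    c=capture(n); cv2.imwrite(f'pics/{n}0.png',c['frame'][:,:,::-1])
    import numpy as np; np.savez(f'{n}0.npz',**c)
E
```

```text
{'time_s': 0.0, 'tool_pos': array([0.26457707, 0.53836619, 0.30271246]), 'orientation': array([-2.87555055e-04,  2.26433670e-01,  9.74026089e-01, -9.43008535e-04]), 'grip_width': 0.0855335995261872, 'ft_force': array([-0.50393895, -0.12835382,  0.81571983])}
```

```bash
ls; ls pics
```

```text
pics
scene0.npz
top0.npz
scene0.png
top0.png
```

View pics/top0.png

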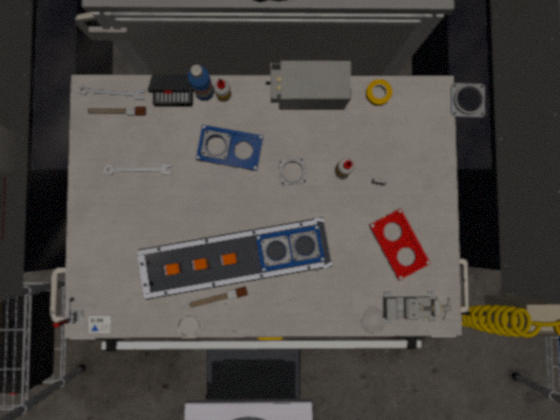

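View pics/scene0.png

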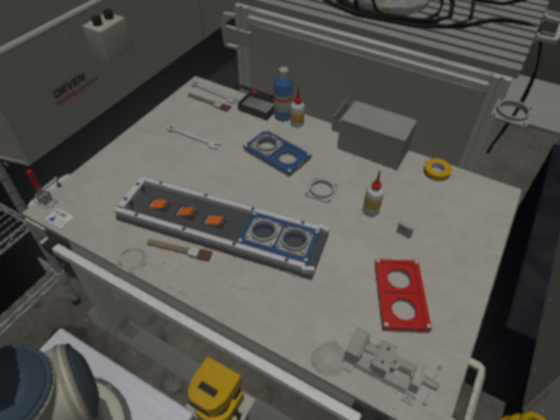

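The top view shows the track from (140,270) to (328,245). Three orange flaps lie at (172,269), (200,264) and (229,259), and the blue carrier with two rings is at (291,248). Carrier candidates:
- (291,248): blue, two rings, in the track beside the stops. This fits.
- (230,148): blue, one ring, off the track. This is next_carrier.
- (400,243): red look-alike.

The end stop should be at the left end, beyond the last flap. I'll check that in a crop.

```bash
cat > h.py <<'E'
import numpy as np, cv2
def load(n): return dict(np.load(n))
def ray(c,uv,z):
    """world points where pixel rays meet plane z"""
    uv=np.atleast_2d(uv).astype(float); T=np.linalg.inv(c['world_to_cam'])
    d=np.c_[uv,np.ones(len(uv))]@np.linalg.inv(c['camera_matrix']).T@T[:3,:3].T
    return T[:3,3]+d*((z-T[2,3])/d[:,2])[:,None]
def proj(c,P):
    P=np.atleast_2d(P); q=P@c['world_to_cam'][:3,:3].T+c['world_to_cam'][:3,3]
    q=q@c['camera_matrix'].T; return q[:,:2]/q[:,2:]
def blobs(c,lo,hi,amin=30):
    m=cv2.inRange(cv2.cvtColor(c['frame'],cv2.COLOR_RGB2HSV),np.array(lo),np.array(hi))
    m=cv2.morphologyEx(m,cv2.MORPH_CLOSE,np.ones((3,3)))
    k=cv2.findContours(m,cv2.RETR_EXTERNAL,cv2.CHAIN_APPROX_NONE)[0]
    return [q for q in k if cv2.contourArea(q)>amin]
E
python3 - <<'E'
from h import *
c=load('top0.npz')
for nm,lo,hi,z in(('orange',(4,150,120),(14,255,255),.022),('blue',(100,120,50),(120,255,255),.03)):
    for q in blobs(c,lo,hi):
        b=cv2.minAreaRect(q); m=q.reshape(-1,2).mean(0)
        P=ray(c,cv2.boxPoints(b),z)
        print(nm,np.round(b[0]),np.round(b[1]),b[2],np.round(ray(c,b[0],z)[0],4),'sides',np.round([np.linalg.norm(P[0]-P[1]),np.linalg.norm(P[1]-P[2])],3),np.round(P[:,:2],3).tolist())
# track outline: bright rails vs. rough corners
print(ray(c,[(138,251),(146,298),(325,219),(331,266)],.03).round(3))
im=c['frame'][205:310,125:345,::-1]
a=cv2.resize(im,None,fx=3.6,fy=3.6,interpolation=cv2.INTER_CUBIC); 
cv2.imwrite('pics/crop0.png',a)
print(c['camera_matrix'][0,0],np.linalg.inv(c['world_to_cam'])[:3,3])
E
```

```text
orange [172. 268.] [ 9. 11.] 90.0 [0.4826 0.1905 0.022 ] sides [0.027 0.022] [[0.494, 0.204], [0.494, 0.177], [0.471, 0.177], [0.472, 0.204]]
orange [200. 264.] [ 9. 11.] 78.69007110595703 [0.4941 0.1206 0.022 ] sides [0.026 0.022] [[0.502, 0.136], [0.507, 0.11], [0.486, 0.105], [0.481, 0.131]]
orange [229. 258.] [ 9. 12.] 90.0 [0.5071 0.047  0.022 ] sides [0.03  0.022] [[0.518, 0.062], [0.518, 0.032], [0.496, 0.032], [0.496, 0.062]]
blue [290. 248.] [36. 64.] 79.91940307617188 [ 0.5333 -0.1055  0.03  ] sides [0.162 0.091] [[0.564, -0.018], [0.592, -0.178], [0.503, -0.193], [0.475, -0.034]]
blue [229. 147.] [60. 34.] 9.865806579589844 [0.7885 0.0476 0.03  ] sides [0.087 0.153] [[0.759, 0.13], [0.845, 0.116], [0.818, -0.035], [0.732, -0.02]]
blue [198.  78.] [20. 21.] 0.0 [0.9684 0.1274 0.03  ] sides [0.055 0.051] [[0.941, 0.153], [0.996, 0.153], [0.996, 0.102], [0.941, 0.102]]
[[ 0.527  0.272  0.03 ]
 [ 0.411  0.251  0.03 ]
 [ 0.606 -0.194  0.03 ]
 [ 0.488 -0.208  0.03 ]]
468.28947387149634 [ 0.54433572 -0.03470928  1.20425601]
```

View pics/crop0.png

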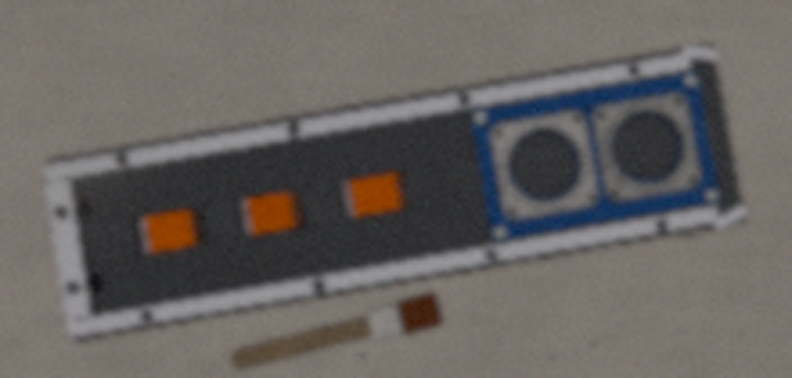

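The crop confirms it. The end stop with two bumpers is at the left, crop (85,210) and (95,283). The flaps' free ends face the carrier, and the open end is at the right. Next I'll fit the track frame and plan the approach above stop 3's hinge side.

```bash
cat >> h.py <<'E'
def fit(c):
    """track frame from orange centroids (at y=2,74,146 approx) and blue carrier box"""
    O=[]
    for q in blobs(c,(4,150,120),(14,255,255)):
        m=cv2.moments(q); O.append(ray(c,(m['m10']/m['m00'],m['m01']/m['m00']),.022)[0,:2])
    O=np.array(sorted(O,key=lambda p:p[1])); 
    return O
def to_tool(s,P):
    from scipy.spatial.transform import Rotation as R
    q=s['orientation']; return R.from_quat([q[1],q[2],q[3],q[0]]).inv().apply(np.asarray(P)-s['tool_pos'])*1000
E
python3 - <<'E'
from h import *
import json
from bench import telemetry
c=load('top0.npz'); s=telemetry.sense()
O=fit(c); print(O.round(4),np.linalg.norm(np.diff(O,axis=0),axis=1))
b=max((cv2.minAreaRect(q) for q in blobs(c,(100,120,50),(120,255,255)) if 240<q[:,0,1].mean()<256),key=lambda b:b[1][0]*b[1][1])
C=ray(c,b[0],.03)[0,:2]; print('C',C)
A=np.vstack([O,C]); m=A.mean(0); d=np.linalg.svd(A-m)[2][0]; d*=np.sign(d[1])
print('yaw deg',np.degrees(np.arctan2(-d[0],d[1])),'across resid mm',((A-m)@[d[1],-d[0]]*1000).round(1))
y0=((O-m)@d).mean()-.074
org=m+d*y0; print('origin',org,'carrier y',(C-org)@d)
json.dump(dict(org=org.tolist(),d=d.tolist()),open('track.json','w'))
for y in(.175,-.265): print(y,to_tool(s,np.r_[org+d*y,.073+.05]).round(1))
from scipy.spatial.transform import Rotation as R
q=s['orientation'];x=R.from_quat([q[1],q[2],q[3],q[0]]).as_matrix()
print('turn about tool z',np.arctan2(x[:2,1]@d,x[:2,0]@d))
E
```

```text
[[0.5067 0.0477]
 [0.4942 0.1205]
 [0.4825 0.1901]] [0.0739413  0.07051559]
C [ 0.5333188  -0.10554579]
yaw deg 9.768207408692353 across resid mm [-0.1 -0.1  0.1  0.1]
origin [0.50705718 0.04649913] carrier y -0.15429621909821012
0.175 [-331.9 -192.5  180.1]
-0.265 [-590.1 -548.7  180.8]
turn about tool z 0.9435232313857995
```

>>> send_rows --pt "-50 -28 10 0.18" --pt "-100 -57 30 0.36" --pt "-150 -86 50 0.54" --pt "-200 -114 70 0.72" --pt "-250 -143 90 0.9" --claw 0 --force 40

```text
time_s: 0.72
tool_pos: [0.4265, 0.2982, 0.2128]
orientation: [-0.0, 0.63, 0.777, -0.0]
ft_force: [0.6, -0.0, 0.3]
grip_width: 0.0001
grip_force: 0.0
```

```bash
cat > st.py <<'E'
from h import *
import json,sys
from bench import telemetry
from scipy.spatial.transform import Rotation as R
t=json.load(open('track.json')); org=np.array(t['org']); d=np.array(t['d'])
s=telemetry.sense(); q=s['orientation']; M=R.from_quat([q[1],q[2],q[3],q[0]]).as_matrix()
p=s['tool_pos'][:2]-org
print('t',s['time_s'],'TCP track x,y,z mm',np.round([p@[d[1],-d[0]]*1e3,p@d*1e3,s['tool_pos'][2]*1e3],1),'F',s['ft_force'].round(1),'w',s['grip_width'],'turn',round(np.arctan2(M[:2,1]@d,M[:2,0]@d),4),'tilt',M[:2,2].round(4))
for y in map(float,sys.argv[1:]): print(y,to_tool(s,np.r_[org+d*y/1e3,.073+.05]).round(1))
E
python3 st.py 181
```

```text
t 0.725 TCP track x,y,z mm [-36.7 261.7 212.8] F [ 0.6 -0.   0.3] w 8.754373074277484e-05 turn 0.0378 tilt [-0.0003 -0.0002]
181.0 [-82.   33.6  89.8]
```

>>> send_rows --pt "-40 16 25 0.04" --pt "-82 34 50 0.04" --pt "-82 34 65 0.04" --pt "-82 34 65 0.04"

```text
time_s: 1.23
tool_pos: [0.4757, 0.2269, 0.1471]
orientation: [-0.001, 0.643, 0.766, -0.001]
ft_force: [-0.6, 1.4, -0.4]
grip_width: 0.0003
grip_force: 0.0
```

```bash
python3 st.py; python3 - <<'E'
from bench import capture
import cv2,numpy as np
a=[]
for n in('wrist','scene'):
    c=capture(n); np.savez(f'{n}1.npz',**c); a.append(c['frame'][:,:,::-1])
a[1]=cv2.resize(a[1][130:290,80:293],(560,420),interpolation=cv2.INTER_CUBIC)
cv2.imwrite('pics/w1.png',cv2.resize(np.hstack(a),(800,300)))
E
```

```text
t 1.225 TCP track x,y,z mm [ -0.3 183.1 147.1] F [-0.6  1.4 -0.4] w 0.00029496931194749655 turn 0.0031 tilt [-0.0035 -0.0008]
```

View pics/w1.png

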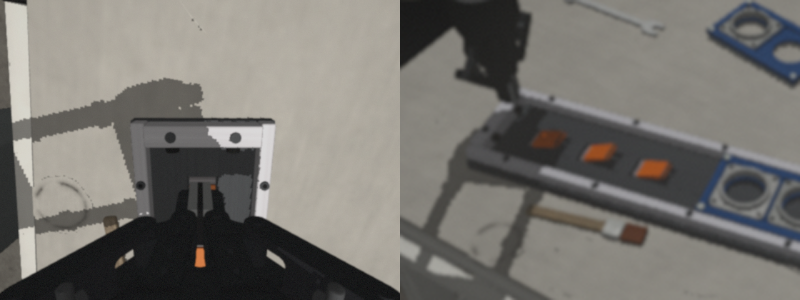

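The wrist view shows the end stop across (135–273,120–147) with bumpers at (172,150) and (233,150), and the fingers centred over the track. The scene view shows all three flaps still raised. I'll check the track's end position against the given size.

```bash
python3 - <<'E'
from h import *
import json
t=json.load(open('track.json')); org=np.array(t['org']); d=np.array(t['d']); n=np.array([d[1],-d[0]])
c=load('wrist1.npz'); g=cv2.cvtColor(c['frame'],cv2.COLOR_RGB2GRAY).astype(int)
for u in(225,238,300,330,345): print(u,[(v,g[v,u]) for v in range(160,222,2)])
for uv,z in(((187,168),.036),((383,168),.036),((242,206),.036),((242,212),.025),((326,212),.025)):
    P=ray(c,uv,z)[0,:2]-org; print(uv,z,(np.r_[P@n,P@d]*1e3).round(1), c['range_z'][uv[1],uv[0]])
E
```

```text
225 [(160, np.int64(95)), (162, np.int64(96)), (164, np.int64(79)), (166, np.int64(41)), (168, np.int64(38)), (170, np.int64(69)), (172, np.int64(85)), (174, np.int64(83)), (176, np.int64(94)), (178, np.int64(107)), (180, np.int64(110)), (182, np.int64(112)), (184, np.int64(109)), (186, np.int64(111)), (188, np.int64(111)), (190, np.int64(111)), (192, np.int64(113)), (194, np.int64(112)), (196, np.int64(111)), (198, np.int64(110)), (200, np.int64(106)), (202, np.int64(108)), (204, np.int64(104)), (206, np.int64(84)), (208, np.int64(45)), (210, np.int64(44)), (212, np.int64(47)), (214, np.int64(42)), (216, np.int64(44)), (218, np.int64(46)), (220, np.int64(40))]
238 [(160, np.int64(96)), (162, np.int64(98)), (164, np.int64(82)), (166, np.int64(44)), (168, np.int64(42)), (170, np.int64(69)), (172, np.int64(85)), (174, np.int64(85)), (176, np.int64(93)), (178, np.int64(107)), (180, np.int64(112)), (182, np.int64(113)), (184, np.int64(91)), (186, np.int64(44)), (188, np.int64(46)), (190, np.int64(46)), (192, np.int64(45)), (194, np.int64(45)), (196, np.int64(43)), (198, np.int64(47)), (2
[... 1757 characters left out ...]
.int64(119)), (178, np.int64(193)), (180, np.int64(213)), (182, np.int64(216)), (184, np.int64(216)), (186, np.int64(215)), (188, np.int64(213)), (190, np.int64(213)), (192, np.int64(216)), (194, np.int64(215)), (196, np.int64(211)), (198, np.int64(211)), (200, np.int64(211)), (202, np.int64(210)), (204, np.int64(209)), (206, np.int64(153)), (208, np.int64(74)), (210, np.int64(46)), (212, np.int64(46)), (214, np.int64(47)), (216, np.int64(44)), (218, np.int64(44)), (220, np.int64(42))]
(187, 168) 0.036 [-53.3 226. ] 0.20527653
(383, 168) 0.036 [ 56.6 226.4] 0.21890824
(242, 206) 0.036 [-23.1 204. ] 0.18825017
(242, 212) 0.025 [-24.5 197. ] 0.19221069
(326, 212) 0.025 [ 27.5 197.2] 0.19226037
```

>>> send_rows --pt "-2 0 20 0" --pt "-2 0 40 0" --pt "-2 0 48 0" --pt "-2 0 48 0"

```text
time_s: 1.82
tool_pos: [0.4763, 0.2249, 0.0995]
orientation: [-0.001, 0.643, 0.766, -0.001]
ft_force: [-0.1, -0.2, 0.4]
grip_width: -0.0002
grip_force: 0.0
```

```bash
python3 st.py; python3 - <<'E'
from bench import capture
import cv2,numpy as np
c=capture('scene'); a=cv2.resize(c['frame'][150:250,95:235,::-1],(784,560),interpolation=cv2.INTER_CUBIC)
cv2.imwrite('pics/s2.png',a)
E
```

```text
t 1.825 TCP track x,y,z mm [-1.00e-01  1.81e+02  9.95e+01] F [-0.1 -0.2  0.4] w -0.0001650790835671528 turn 0.0038 tilt [-0.0022 -0.0009]
```

View pics/s2.png

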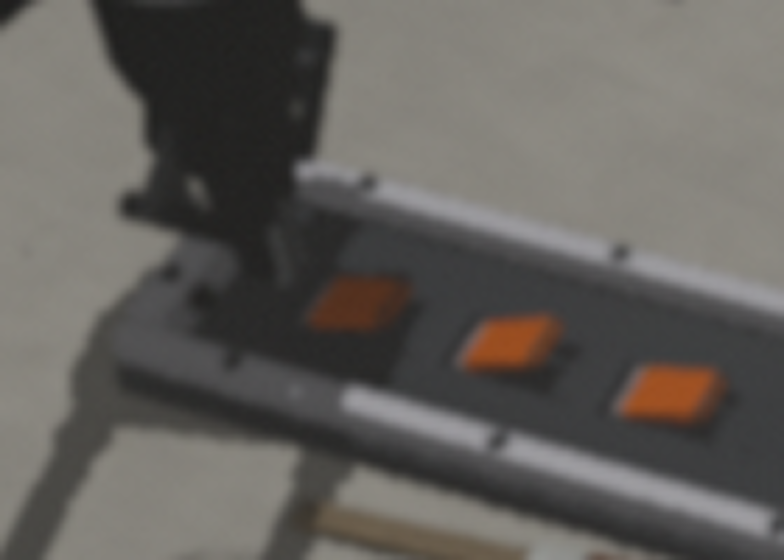

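The fingers stand between the end stop and stop 3, with the tips near (265,285) just beyond its hinge at (320,320). The tips haven't touched the plate yet. I'll lower them in small steps until the force shows contact.

>>> send_rows --pt "0 0 4 0" --pt "0 0 7 0" --pt "0 0 9 0" --pt "0 0 9 0"

```text
time_s: 2.38
tool_pos: [0.4769, 0.225, 0.0917]
orientation: [-0.0, 0.643, 0.766, -0.0]
ft_force: [-0.5, 0.5, 0.4]
grip_width: 0.0003
grip_force: 0.0
```

>>> send_rows --pt "0 0 1.5 0" --pt "0 0 3 0" --pt "0 0 3 0" --pt "0 0 3 0"

```text
time_s: 2.88
tool_pos: [0.477, 0.225, 0.0889]
orientation: [-0.0, 0.643, 0.766, 0.0]
ft_force: [0.1, -0.4, 0.1]
grip_width: -0.0003
grip_force: 0.0
```

>>> send_rows --pt "0 0 1 0" --pt "0 0 2 0" --pt "0 0 2 0"

```text
time_s: 3.25
tool_pos: [0.4769, 0.225, 0.0868]
orientation: [-0.0, 0.643, 0.766, -0.0]
ft_force: [1.2, 0.2, -0.6]
grip_width: 0.0001
grip_force: 0.0
```

>>> send_rows --pt "0 0 1 0" --pt "0 0 1 0" --pt "0 0 1 0"

```text
time_s: 3.62
tool_pos: [0.477, 0.225, 0.0866]
orientation: [0.0, 0.643, 0.766, 0.0]
ft_force: [-2.1, -0.7, 5.2]
grip_width: -0.0
grip_force: 2.7
```

Contact is at TCP z = 86.7 mm, so the plate is where it should be. I'll raise 3 mm and stroke toward the carrier.

>>> send_rows --pt "0 0 -3 0" --pt "-10 0 -3 0" --pt "-22 0 -3 0" --pt "-34 0 -3 0" --pt "-46 0 -3 0"

```text
time_s: 4.25
tool_pos: [0.485, 0.1785, 0.0887]
orientation: [0.0, 0.643, 0.766, -0.0]
ft_force: [-0.3, 0.3, 1.2]
grip_width: -0.0002
grip_force: 0.3
```

```bash
python3 st.py
```

```text
t 4.25 TCP track x,y,z mm [  0.7 133.8  88.7] F [-0.3  0.3  1.2] w -0.00022335038446443659 turn 0.0031 tilt [-0.0002 -0.0005]
```

Forces are light and the height is holding, so I'll continue.

>>> send_rows --pt "-15 0 0 0" --pt "-30 0 0 0" --pt "-45 0 0 0" --pt "-60 0 0 0" --pt "-75 0 0 0"

```text
time_s: 4.88
tool_pos: [0.498, 0.1046, 0.0888]
orientation: [0.0, 0.643, 0.766, -0.0]
ft_force: [0.1, 0.9, 0.9]
grip_width: 0.0001
grip_force: 0.3
```

>>> send_rows --pt "-15 0 0 0" --pt "-30 0 0 0" --pt "-45 0 0 0" --pt "-60 0 0 0" --pt "-75 0 0 0"

```text
time_s: 5.5
tool_pos: [0.511, 0.0308, 0.0888]
orientation: [0.0, 0.643, 0.766, -0.0]
ft_force: [0.1, 0.5, 0.4]
grip_width: -0.0
grip_force: 0.3
```

```bash
python3 st.py
```

```text
t 5.5 TCP track x,y,z mm [  1.2 -16.1  88.8] F [0.1 0.5 0.4] w -2.6877454952789523e-05 turn 0.0035 tilt [-0.0001 -0.0004]
```

>>> send_rows --pt "-14 0 0 0" --pt "-14 0 -20 0" --pt "-14 0 -60 0" --pt "-14 0 -70 0"

```text
time_s: 6.0
tool_pos: [0.5145, 0.0175, 0.1618]
orientation: [0.002, 0.643, 0.766, 0.001]
ft_force: [0.4, -0.2, -0.1]
grip_width: -0.0001
grip_force: 0.0
```

>>> send_rows --pt "-50 -1 0 0" --pt "-100 -1 0 0" --pt "-150 -1 0 0" --pt "-200 -1 0 0" --pt "-236 -1 0 0"

```text
time_s: 6.62
tool_pos: [0.5528, -0.2168, 0.1574]
orientation: [-0.001, 0.643, 0.766, -0.0]
ft_force: [0.1, 0.5, 0.2]
grip_width: 0.0002
grip_force: 0.0
```

```bash
python3 st.py; python3 - <<'E'
from bench import capture
import cv2,numpy as np
a=[]
for n,(v0,v1,u0,u1) in(('scene',(170,270,100,240)),('top',(210,310,130,270)),('wrist',(0,420,0,560))):
    c=capture(n); np.savez(f'{n}3.npz',**c)
    a.append(cv2.resize(c['frame'][v0:v1,u0:u1,::-1],(400,290),interpolation=cv2.INTER_CUBIC))
cv2.imwrite('pics/s3.png',np.vstack([np.hstack(a[:2]),np.hstack([a[2],a[2]*0])]))
E
```

```text
t 6.625 TCP track x,y,z mm [   0.4 -267.2  157.4] F [0.1 0.5 0.2] w 0.00016004636406769196 turn 0.0024 tilt [-0.0016  0.0002]
```

View pics/s3.png

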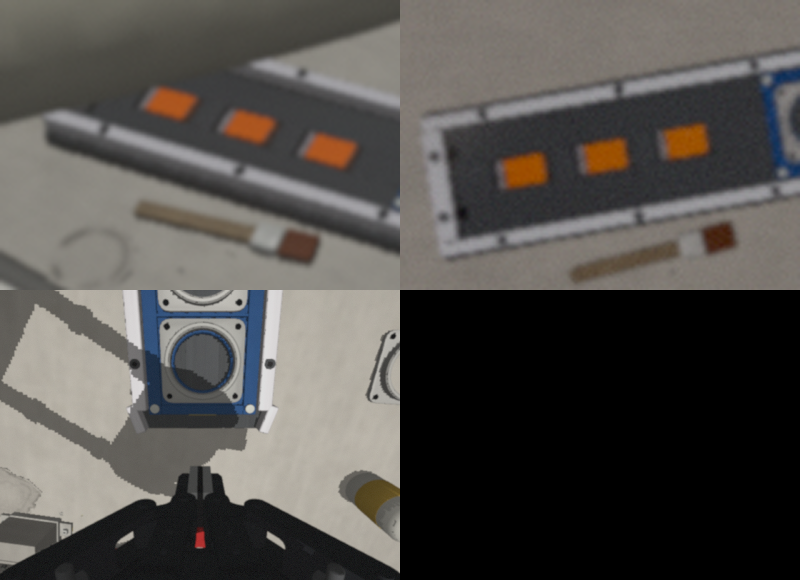

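All three flaps look flat in both views, with no raised free ends or side shadows. The fingers hang behind the carrier's rear end, whose edge is in the wrist view at about row 414 of the composite. Numeric check of the flap angles and the carrier's rear edge:

```bash
python3 - <<'E'
from h import *
import json
t=json.load(open('track.json')); org=np.array(t['org']); d=np.array(t['d']); n=np.array([d[1],-d[0]])
def heights(c,pts):
    T=np.linalg.inv(c['world_to_cam']); K=np.linalg.inv(c['camera_matrix']); o=[]
    for x,y in pts:
        P=np.r_[org+d*y/1e3+n*x/1e3,.0145]; u,v=np.round(proj(c,P)[0]).astype(int)
        if not(0<=u<560 and 0<=v<420): o.append(None); continue
        z=c['range_z'][v,u]; o.append(round(((T[:3,:3]@(K@[u,v,1]*z))+T[:3,3])[2]*1e3,1))
    return o
for f in('top0','top3'):
    c=load(f+'.npz'); print(f,[heights(c,[(0,y-12),(0,y),(0,y+20),(30,y)]) for y in(-14,58,130)])
    for q in blobs(c,(4,150,120),(14,255,255)):
        P=ray(c,q.reshape(-1,2),.0145)[:,:2]-org; print(' y range',(P@d*1e3).min().round(1),(P@d*1e3).max().round(1))
c=load('wrist3.npz')
for q in blobs(c,(100,120,50),(120,255,255),500):
    P=ray(c,q.reshape(-1,2),.030)[:,:2]-org; y=P@d*1e3;x=P@n*1e3
    print('blue',y.min().round(1),y.max().round(1),x.min().round(1),x.max().round(1))
E
```

```text
top0 [[np.float64(15.5), np.float64(28.2), np.float64(23.4), np.float64(13.3)], [np.float64(4.5), np.float64(29.6), np.float64(25.5), np.float64(16.2)], [np.float64(15.1), np.float64(24.1), np.float64(24.1), np.float64(15.3)]]
 y range 132.5 161.7
 y range 62.9 89.7
 y range -13.6 17.4
top3 [[np.float64(15.7), np.float64(13.0), np.float64(14.7), np.float64(15.1)], [np.float64(2.2), np.float64(18.5), np.float64(17.1), np.float64(16.7)], [np.float64(18.5), np.float64(16.8), np.float64(17.0), np.float64(17.6)]]
blue -234.8 -138.4 -44.3 46.9
```

Flaps are flat to within noise. The carrier hasn't moved, with its rear edge at y = -235 mm. Next I descend behind it.

>>> send_rows --pt "3 1 25 0" --pt "3 1 50 0" --pt "3 1 66 0" --pt "3 1 66 0"

```text
time_s: 7.28
tool_pos: [0.5528, -0.2103, 0.091]
orientation: [-0.002, 0.643, 0.766, -0.0]
ft_force: [-0.4, 0.3, 0.6]
grip_width: -0.0001
grip_force: 0.0
```

```bash
python3 st.py; python3 - <<'E'
from bench import capture
import cv2,numpy as np
c=capture('scene'); cv2.imwrite('pics/s4.png',cv2.resize(c['frame'][180:290,210:364,::-1],(784,560),interpolation=cv2.INTER_CUBIC))
E
```

```text
t 7.275 TCP track x,y,z mm [   1.5 -260.8   91. ] F [-0.4  0.3  0.6] w -0.00013178567583057918 turn 0.0043 tilt [-0.0031  0.0015]
```

View pics/s4.png

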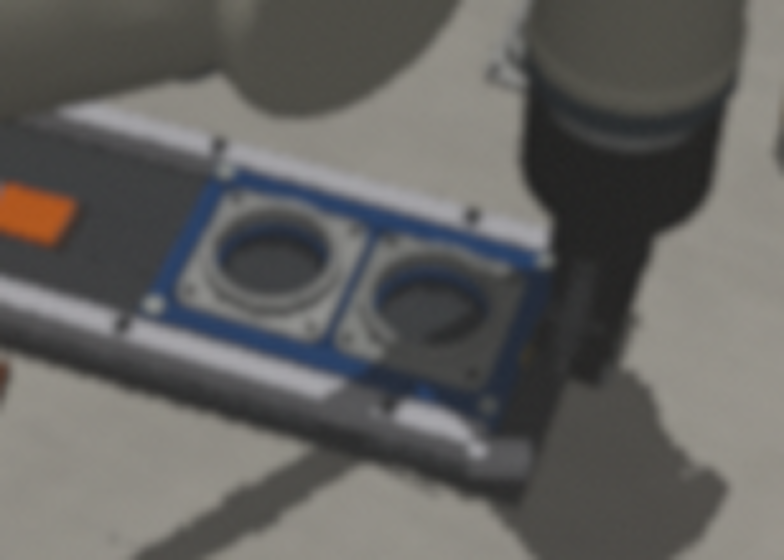

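The fingertips at (590,370) are behind the carrier's rear end at (520,330), low and centred, with clear distance to the rear ring. I'll start pushing gently.

>>> send_rows --pt "6 0 0 0" --pt "11 0 0 0" --pt "15 0 0 0" --pt "18 0 0 0" --pt "22 0 0 0"

```text
time_s: 7.95
tool_pos: [0.5501, -0.1905, 0.0934]
orientation: [0.001, 0.643, 0.766, -0.001]
ft_force: [0.6, -5.6, 0.5]
grip_width: -0.0001
grip_force: 2.5
```

```bash
python3 st.py
```

```text
t 7.95 TCP track x,y,z mm [   2.2 -240.9   93.4] F [ 0.6 -5.6  0.5] w -7.711175825829341e-05 turn 0.003 tilt [ 0.0013 -0.0024]
```

Contact at about 6 N. I'll continue with tips 2 mm lower so they press well within the end face.

>>> send_rows --pt "1 -0.5 2 0" --pt "7 -1 2 0" --pt "15 -1 2 0" --pt "23 -1 2 0" --pt "31 -1 2 0"

```text
time_s: 8.57
tool_pos: [0.5442, -0.1608, 0.0925]
orientation: [0.003, 0.643, 0.766, -0.0]
ft_force: [1.2, -6.7, 2.7]
grip_width: -0.0002
grip_force: 3.6
```

>>> send_rows --pt "9 0 0 0" --pt "18 0 0 0" --pt "27 0 0 0" --pt "36 0 0 0" --pt "45 0 0 0"

```text
time_s: 9.2
tool_pos: [0.5365, -0.1164, 0.0925]
orientation: [0.003, 0.643, 0.766, -0.0]
ft_force: [1.9, -7.5, 3.6]
grip_width: 0.0002
grip_force: 3.7
```

```bash
python3 st.py; python3 - <<'E'
from bench import capture
import cv2,numpy as np
a=[]
for n,(v0,v1,u0,u1) in(('scene',(170,280,150,304)),('wrist',(0,420,0,560))):
    c=capture(n); np.savez(f'{n}5.npz',**c)
    a.append(cv2.resize(c['frame'][v0:v1,u0:u1,::-1],(400,290),interpolation=cv2.INTER_CUBIC))
cv2.imwrite('pics/s5.png',np.hstack(a))
E
```

```text
t 9.2 TCP track x,y,z mm [   1.4 -165.5   92.5] F [ 1.9 -7.5  3.6] w 0.00022269826680910724 turn 0.0025 tilt [ 0.0034 -0.0038]
```

View pics/s5.png

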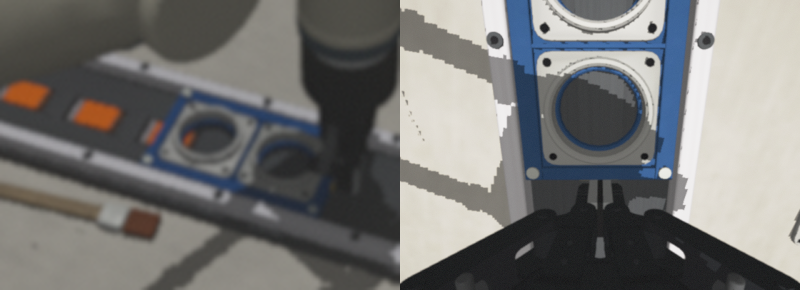

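The carrier is sliding straight with both rings seated, and its front is passing over stop 1. The push force is steady at about 7.5 N. I'll keep going.

>>> send_rows --pt "11 0 0 0" --pt "23 0 0 0" --pt "35 0 0 0" --pt "47 0 0 0" --pt "59 0 0 0"

```text
time_s: 9.93
tool_pos: [0.5262, -0.0581, 0.0922]
orientation: [0.002, 0.643, 0.766, -0.0]
ft_force: [1.6, -8.6, 4.8]
grip_width: 0.0001
grip_force: 4.0
```

>>> send_rows --pt "12 0 0 0" --pt "24 0 0 0" --pt "36 0 0 0" --pt "48 0 0 0" --pt "60 0 0 0"

```text
time_s: 10.55
tool_pos: [0.5158, 0.001, 0.0922]
orientation: [0.002, 0.643, 0.766, -0.0]
ft_force: [1.4, -8.5, 5.0]
grip_width: 0.0
grip_force: 4.2
```

>>> send_rows --pt "11 0 0 0" --pt "21 0 0 0" --pt "31 0 0 0" --pt "40 0 0 0" --pt "48 0 0 0"

```text
time_s: 11.18
tool_pos: [0.5076, 0.0482, 0.0922]
orientation: [0.002, 0.643, 0.766, -0.0]
ft_force: [0.9, -8.6, 6.1]
grip_width: 0.0001
grip_force: 4.4
```

```bash
python3 st.py
```

```text
t 11.175 TCP track x,y,z mm [ 0.8  1.6 92.2] F [ 0.9 -8.6  6.1] w 7.956480716186282e-05 turn 0.0026 tilt [ 0.0026 -0.0033]
```

>>> send_rows --pt "5 0 0 0" --pt "9 0 0 0" --pt "13 0 0 0" --pt "17 0 0 0" --pt "20 0 0 0"

```text
time_s: 11.8
tool_pos: [0.5041, 0.0677, 0.0922]
orientation: [0.002, 0.643, 0.766, -0.0]
ft_force: [1.8, -8.8, 5.1]
grip_width: -0.0001
grip_force: 4.5
```

>>> send_rows --pt "2 0 0 0" --pt "4 0 0 0" --pt "5 0 0 0" --pt "6 0 0 0"

```text
time_s: 12.3
tool_pos: [0.5031, 0.0735, 0.0922]
orientation: [0.002, 0.643, 0.766, -0.0]
ft_force: [0.8, -8.8, 6.1]
grip_width: -0.0001
grip_force: 4.5
```

```bash
python3 st.py
```

```text
t 12.3 TCP track x,y,z mm [ 0.7 27.3 92.2] F [ 0.8 -8.8  6.1] w -0.00014216572637188926 turn 0.0025 tilt [ 0.0025 -0.0033]
```

>>> send_rows --pt "1 0 0 0" --pt "2 0 0 0" --pt "3 0 0 0"

```text
time_s: 12.68
tool_pos: [0.5029, 0.0747, 0.0922]
orientation: [0.004, 0.644, 0.765, -0.002]
ft_force: [3.0, -17.5, 6.2]
grip_width: 0.0
grip_force: 9.0
```

>>> send_rows --pt "1 0 0 0" --pt "2 0 0 0" --pt "2 0 0 0"

```text
time_s: 13.05
tool_pos: [0.5028, 0.0751, 0.0923]
orientation: [0.005, 0.644, 0.765, -0.003]
ft_force: [3.2, -22.4, 6.0]
grip_width: 0.0002
grip_force: 11.3
```

The force jumped to 22 N and the advance stalled at the expected home position (TCP y ≈ 29 mm). I'll back off, lift and look.

>>> send_rows --pt "-4 0 0 0" --pt "-10 0 0 0" --pt "-22 0 0 0" --pt "-34 0 -5 0" --pt "-45 0 -40 0"

```text
time_s: 13.68
tool_pos: [0.5077, 0.035, 0.1285]
orientation: [-0.003, 0.643, 0.766, -0.002]
ft_force: [0.8, 0.5, 0.1]
grip_width: 0.0005
grip_force: 0.0
```

>>> send_rows --pt "-40 0 -40 0" --pt "-90 0 -60 0" --pt "-140 0 -80 0" --pt "-190 0 -80 0" --pt "-190 0 -80 0"

```text
time_s: 14.3
tool_pos: [0.5419, -0.1549, 0.2109]
orientation: [0.0, 0.645, 0.764, -0.0]
ft_force: [-0.5, 0.5, -0.7]
grip_width: -0.0001
grip_force: 0.0
```

```bash
python3 st.py; python3 - <<'E'
from bench import capture
from h import *
import json
t=json.load(open('track.json')); org=np.array(t['org']); d=np.array(t['d']); n=np.array([d[1],-d[0]])
a=[]
for nm,(v0,v1,u0,u1) in(('scene',(165,275,100,254)),('top',(210,310,130,270))):
    c=capture(nm)
    a.append(cv2.resize(c['frame'][v0:v1,u0:u1,::-1],(400,290),interpolation=cv2.INTER_CUBIC))
for q in blobs(c,(100,100,40),(125,255,255),300):
    b=cv2.minAreaRect(q); P=ray(c,b[0],.03)[0,:2]-org; print('blue',np.round(b[1]),(np.r_[P@n,P@d]*1e3).round(1))
cv2.imwrite('pics/s6.png',np.hstack(a))
E
```

```text
t 14.3 TCP track x,y,z mm [ 2.000e-01 -2.044e+02  2.109e+02] F [-0.5  0.5 -0.7] w -0.00010345949443769443 turn -0.0011 tilt [-0.0003 -0.0006]
blue [36. 67.] [ -1.1 118.7]
blue [61. 34.] [277.3 -46.7]
```

View pics/s6.png

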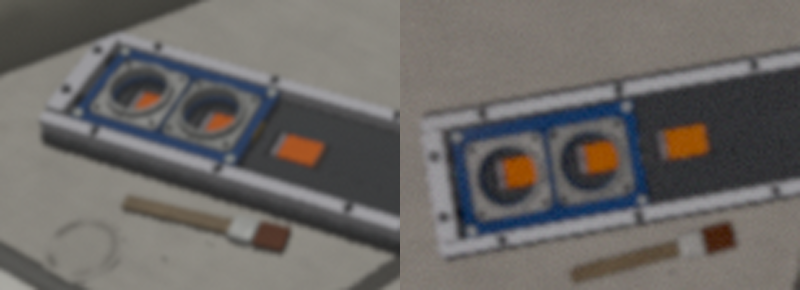

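The carrier sits against the bumpers with both rings square in their pockets. The measured origin is y ≈ 119 mm, which matches the contact stall. All flaps are flat, the brush is undisturbed and the tool is clear, so I'm handing it in.

```bash
python3 -c "
from bench import ticket
print(ticket.job_done())"
```

```text
the job is handed in; nothing more can be done
None
```

The job is handed in (no verdict came back): all three stops were stroked flat before the carrier moved, and the carrier was pushed home against the end stop (origin measured at y ≈ 119 mm) with both rings still in their pockets.

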